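# Set the facet-index dial to the red mark

## Robot

A 7-joint arm with a two-finger parallel gripper is mounted at the origin on the work surface. World frame = base frame: x ahead of the robot, y to its left, z up, the work surface at z = 0. Lengths are in mm, angles in rad, forces in N, time in s.
With the tool pointing down it reaches from about 400 to 925 mm from the base axis. Payload 5.6 kg.
Tool frame: the origin (TCP) lies midway between the tips of the shut fingers; the grasp point (between the pads) lies env.pinch_z behind it (env.pinch_z is the distance from the TCP to the grasp point, in mm); z points along the fingers, y is the line along which they close (so a half turn about z gives the same grasp; the last joint's range is limited). The gripper opens to 85 mm and grips with 20 to 120 N. Pads are 22 mm wide; open, the fingers measure 114 mm over their backs; the gripper's body (76 mm by 85 mm) begins 54 mm behind the grasp point. The pads swing forward as they close: fully open they stand 13 mm farther back than shut.
Start: joints at [-1.2, 0.468, -0.012, 1.603, 0.006, 1.071, -0.056], TCP at [261.399, 595.129, 231.29] pointing down, gripper open.
Joint ranges: [-2.53, 2.53], [-0.31, 2.02], [-1.57, 1.55], [0.28, 2.44], [-1.29, 4.43], [0.15, 1.84], [-2.92, 2.92]. Speed limits (rad/s): [2.57, 2.57, 3.14, 3.14, 3.14, 3.14, 3.14].

## Interface

Orientations are given as a unit quaternion [x, y, z, w].
In Python, from plant import env gives the robot as it stands. The module is installed in compiled form; this text tells all that it offers.
- The arm moves only by the shell command python3 -m jog 'ROWS' [FORCE]. ROWS is JSON, one flat list of numbers, 7 for each row, row after row: the closure, from -1 (fully open) to 1 (shut), then the shift along the tool's x, y, z each as a share of 0.15 m, from -1 to 1, then the turn, a rotation vector about the tool's x, y, z each as a share of pi rad, from -1 to 1. In form: [hand, dx, dy, dz, rx, ry, rz, hand, dx, dy, dz, rx, ry, rz, ...]. A call has 1 to 20 rows; each row is the pose to reach, as a shift and turn from the pose commanded when the call began, along the tool's axes at that moment, turning the shorter way round; what a row does not reach only later rows make up. A row lasts 1/8 s, in which the tool goes at most 62.5 mm and 10.7 degrees, less where a joint would pass 70% of its speed; a pose out of reach is approached as far as the arm can. A call with a number of a shift or a turn outside -1 to 1 is refused whole. A call with a gripper value outside its range is refused whole. The fingers move at their own pace and stop on an object; FORCE is the grip in N (left out, the last holds). Time passes only in rows, so rows that repeat a pose let the fingers close. It gives the time, the measured TCP pose, the force, the opening and the grip force at its end, in the units of the state.
- env.read_state(): the state, without advancing time (a new reading comes with each control period).
- env.capture(name): name is "side" or "top" or "wrist"; returns the picture (384x512x3 uint8, blue, green, red); there is no depth.
- env.get_calibration(name): a dict with "fx", "fy", "cx", "cy" (pixels), "origin" and "attitude" of the camera in the world; the wrist camera has in their place "hand_eye" (4x4, takes a point from camera to tool coordinates, whose origin is the TCP and whose axes are the flange's). Camera axes: x right, y up, looking along -z (the intrinsics and any distortion apply to the point x, -y, -z); pixel columns grow to the right and rows downward; lengths in mm; the calibration is good to about 2 mm. A picture is of the moment at which its call begins: read the wrist's pose just before it. get_calibration takes no time and is no camera call.
- env.sign_off(): hands the job in; it is judged then, once.
The state is a dict: "t": time; "joint_pos": joint angles; "joint_vel": joint speeds; "joint_efforts": joint torques, N m; "ee_pos": TCP position; "tcp_rot": TCP orientation; "ft_force": force on the tool from outside, world axes, zero at the start; "ft_torque": the same for the moment, N m; "width": opening from 0.0 (shut) to 1.0 (fully open); "grip_force": force on a finger pad.
Only numpy, scipy, OpenCV 4.12 (cv2) and the standard library are available. Lean on these libraries where they do the work, as an engineer would, in place of code of your own. Each camera call takes 0.05 s, during which the arm holds its last target. There are 200 camera calls.

## Task

Push the orange post of the facet-index dial's lever sideways with your fingertips, around its arc, until the white pointer points at the middle of the red mark on the black dial. Do not grip the post: push it from its side with the outside of the fingers, and come away leaving the lever at rest there. Leave the dish, canister, bottle and bracket where they are.

Things in the scene. Friction and masses are not known exactly. Their poses are not given: they have to be found in the camera images.
- dial: facet-index dial, fixed to the bench: flat black disc, diameter 272 mm, top face at height 20 mm, white scale ticks around the half that faces roughly away from the robot. Origin on the lever's turning axis, at bench level; z up.
- index_lever: brass ring (radius 52 mm, 22 to 44 mm above the bench, steel stub to 64 mm) with its lever, turning on the dial's vertical axis. Origin on the axis at bench level; x along the lever outwards to the pointer, z up. Arm 14 mm wide, top 40 mm above the bench. Turns 1.4 rad either way from mid-scale, past every mark; friction (about 1.6 N at the post) holds it where it is left; no spring, no detents.
- post_top (a point): centre of the top of the orange upright post to push: cylinder of diameter 18 mm, standing on the lever arm 76 mm from the axis, top 85 mm above the bench, its side free from 40 to 85 mm above the bench.
- pointer_tip (a point): outer end of the white pointer (6 mm wide), on the lever's centre line, 104 mm from the axis, 36 mm above the bench.
- mark_red: the mark to set: flat red disc, diameter 13 mm, 2 mm thick, lying fixed on the black dial about 112 mm from the axis, just outside the pointer's path, on either side of the pointer. Origin at the centre of its underside.
- mark_yellow: same disc in yellow; not the wanted mark.
- mark_blue: same disc in blue; not the wanted mark.
- stone_dish: loose bystander, not part of the job; low round copper-coloured dish, diameter 72 mm, height 20 mm. Origin at the centre of its underside.
- canister: loose bystander, not part of the job; small steel jar with brass lid, diameter 42 mm, height 55 mm. Origin at the centre of its underside.
- oil_bottle: loose bystander, not part of the job; black bottle with blue cap, diameter 44 mm, height 130 mm. Origin at the centre of its underside.
- bracket: loose bystander, not part of the job; aluminium angle bracket, foot 45 by 40 mm, height 40 mm. Origin at the centre of its underside.

How it is judged:
By the outcome, as a careful person would: the job done as asked, in the order asked, and still so for the second after the job is handed in, with the robot touching nothing.
It also fails if it takes over 45 s, if anything falls off the work surface, if the arm or the gripper's body presses on something with over 40 N, if the wrist force passes 120 N, or if a joint passes its speed limit or range.

## Working session

There is one attempt and no reset: what is moved stays moved. The work goes in short steps, Python scripts to look and compute and a shell command to move; the robot and the scene stay as the last step left them, time stands still between calls to the robot, and variables do not carry over. Pictures are saved under pics/ and viewed, at most 10 in all, crops included, and the job is handed in when it is done.

```bash
mkdir -p pics
python3 - <<'E'
from plant import env
import cv2
s=env.read_state();print(s['ee_pos'],s['tcp_rot'],s['width'],env.pinch_z,s['t'])
for n in('top','side'):
    cv2.imwrite(f'pics/{n}0.png',env.capture(n));print(n,env.get_calibration(n))
E
```

```text
[261.19145694 594.53803522 230.28975355] [ 2.05462460e-01  9.78664522e-01 -9.56456142e-04 -1.25352979e-04] 1.0002499436317456 18.700000000000003 0.0
top {'fx': 483.94481363464786, 'fy': 483.94481363464786, 'cx': 259.6829950631597, 'cy': 190.82681028251588, 'origin': array([ 352.11283563,   44.65776524, 1055.04478039]), 'attitude': array([-0.07261346,  0.0781981 ,  0.72799324, -0.67722831])}
side {'fx': 424.10329360771294, 'fy': 424.10329360771294, 'cx': 256.36021974973573, 'cy': 196.8451820757214, 'origin': array([ 500.46449248, -607.26079059,  662.17020503]), 'attitude': array([ 0.40824355, -0.00635309, -0.03174519,  0.91229879])}
```

View pics/top0.png

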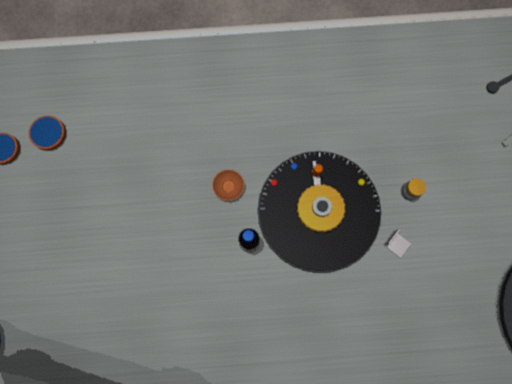

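View pics/side0.png

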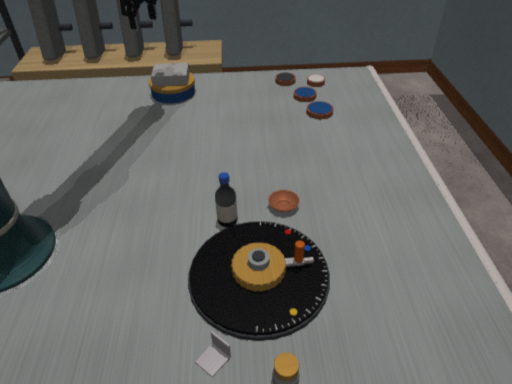

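```bash
cat > h.py <<'E'
from plant import env
import numpy as np, cv2
from scipy.spatial.transform import Rotation as R
def w(n,uv,z):
    c=env.get_calibration(n); o=c['origin']; d=R.from_quat(c['attitude']).apply([(uv[0]-c['cx'])/c['fx'],-(uv[1]-c['cy'])/c['fy'],-1])
    return o+d*(z-o[2])/d[2]
def hsv(n,lo,hi,box,im):
    h=cv2.cvtColor(im,cv2.COLOR_BGR2HSV); m=cv2.inRange(h,np.array(lo),np.array(hi)); k=np.zeros_like(m); k[box[1]:box[3],box[0]:box[2]]=1; v,u=np.nonzero(m*k); return np.array([u.mean(),v.mean()]),len(u)
E
python3 - <<'E'
from h import *
ims={n:cv2.imread(f'pics/{n}0.png') for n in('top','side')}
# dial ellipse from top
g=cv2.cvtColor(ims['top'],cv2.COLOR_BGR2HSV)[...,2]
m=((g<60)*255).astype('uint8'); k=np.zeros_like(m);k[140:280,256:386]=1
cs=cv2.findContours(m*k,0,1)[0]; c=max(cs,key=cv2.contourArea); e=cv2.fitEllipse(cv2.convexHull(c)); print('dial',e,w('top',e[0],20))
B={'top':dict(red=(268,176,280,188),blue=(288,160,300,171),yellow=(355,176,368,188),post=(310,162,326,177)),
'side':dict(red=(283,226,293,236),blue=(303,243,314,252),yellow=(288,306,299,318),post=(292,238,306,264))}
H=dict(red=((0,120,80),(6,255,255)),blue=((100,120,80),(125,255,255)),yellow=((20,120,80),(35,255,255)),post=((4,120,60),(18,255,255)))
for n in B:
    for q in B[n]:
        try:
            p,a=hsv(n,*H[q],B[n][q],ims[n]); print(n,q,p,a,w(n,p,22 if q!='post' else 85 if n=='top' else 62))
        except Exception as x: print(n,q,x)
for n,uv,z in [('top',(322,206),64),('side',(259,257),64),('top',(228,185),10),('top',(248,236),130),('side',(224,177),130),('top',(416,187),55),('top',(399,243),20),('top',(317,182),40)]: print(n,uv,w(n,uv,z))
cv2.imwrite('pics/tc.png',cv2.resize(ims['top'][140:280,205:405],None,fx=4,fy=4,interpolation=cv2.INTER_CUBIC))
E
```

```text
dial ((319.2027587890625, 211.60000610351562), (119.1393051147461, 122.3736572265625), 122.33554077148438) [520.98956208 -97.1655702   20.        ]
top red [273.56756757 182.05405405] 37 [593.28151457  -3.52234697  22.        ]
top blue [293.83783784 165.91891892] 37 [626.55891815 -51.05055685  22.        ]
top yellow [361.  181.5] 40 [ 580.69141122 -194.91803167   22.        ]
top post [317.35 169.55] 100 [598.5562953  -93.10316431  85.        ]
side red [287.5        231.14285714] 28 [594.14195149  -3.87480039  22.        ]
side blue [307.21428571 247.5       ] 28 [627.99585981 -51.45631504  22.        ]
side yellow [293.13461538 311.44230769] 52 [ 581.32431701 -195.26405245   22.        ]
side post [298.95336788 250.48704663] 193 [603.65166337 -92.30007314  62.        ]
top (322, 206) [525.15509949 -98.10453732  64.        ]
side (259, 257) [ 528.53222837 -104.02499412   64.        ]
top (228, 185) [596.68038141  97.13620154  10.        ]
top (248, 236) [465.67706507  58.71824205 130.        ]
side (224, 177) [469.94680202  51.29470616 130.        ]
top (416, 187) [ 553.08189433 -302.08220173   55.        ]
top (399, 243) [ 440.89823573 -260.69794184   20.        ]
top (317, 182) [582.44746549 -96.04179847  40.        ]
```

View pics/tc.png

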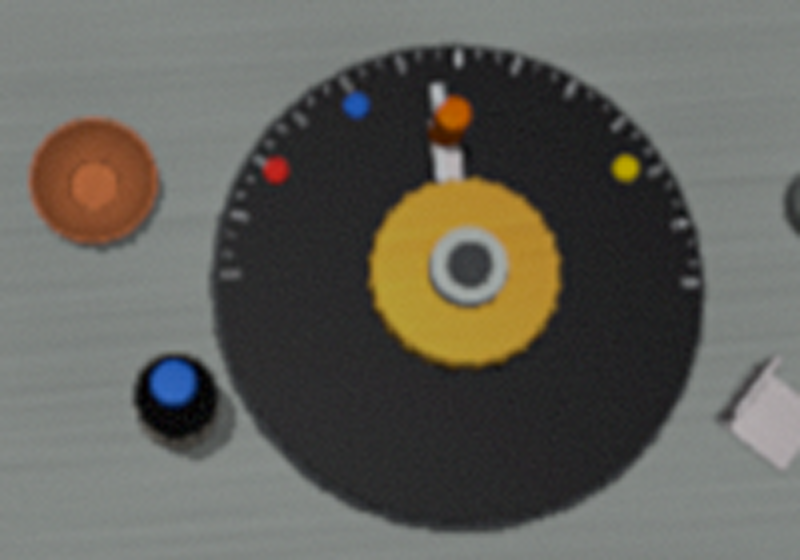

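The top view shows the dial centred near px (320,211), the pointer and post near straight ahead at (317,170), red at (274,182), blue at (294,166) and yellow at (361,182). Top and side views agree to about 2 mm. The lever needs roughly 50° of turn towards +y. Next I travel over with the fingers shut.

```bash
python3 -m jog '[1,-1,-0.84,0,0,0,0, 1,-1,-0.84,0,0,0,0, 1,-1,-0.84,0,0,0,0, 1,-1,-0.84,0,0,0,0]' 
python3 -m jog '[1,-1,-0.84,0,0,0,0, 1,-1,-0.84,0,0,0,0, 1,-1,-0.84,0,0,0,0, 1,-1,-0.84,0,0,0,0]' 
python3 -m jog '[1,-1,-0.84,0,0,0,0, 1,-1,-0.84,0,0,0,0, 1,-1,-0.84,0,0,0,0, 1,-1,-0.84,0,0,0,0]' 
python3 -m jog '[1,-1,-0.84,0,0,0,0, 1,-1,-0.84,0,0,0,0, 1,-1,-0.84,0,0,0,0, 1,-1,-0.84,0,0,0,0]' 
python3 -m jog '[1,0,0,0,0,0,-0.3, 1,0,0,0,0,0,-0.3, 1,0,0,0,0,0,-0.3, 1,0,0,0,0,0,-0.3, 1,0,0,0,0,0,-0.3, 1,0,0,0,0,0,-0.3, 1,0,0,0,0,0,-0.3]'
python3 - <<'E'
from h import *
s=env.read_state();r=R.from_quat(s['tcp_rot']);print(s['joint_pos'],r.as_matrix())
print((r.inv().apply(np.array([624,-136,52])-s['ee_pos'])/150).round(3))
E
```

```text
t: 0.6
ee_pos: [350.8, 414.8, 231.2]
tcp_rot: [0.209, 0.978, -0.001, 0.001]
ft_force: [-0.3, 1.0, 0.4]
width: 0.148
grip_force: 0.0
t: 1.1
ee_pos: [436.5, 240.2, 231.3]
tcp_rot: [0.209, 0.978, -0.0, 0.0]
ft_force: [-0.1, 0.0, 0.1]
width: -0.003
grip_force: 0.0
t: 1.6
ee_pos: [522.9, 65.1, 231.2]
tcp_rot: [0.208, 0.978, -0.001, 0.0]
ft_force: [-0.2, 0.7, 0.1]
width: -0.0
grip_force: 0.0
t: 2.1
ee_pos: [609.2, -110.3, 230.7]
tcp_rot: [0.207, 0.978, -0.001, 0.0]
ft_force: [0.0, -0.6, 0.1]
width: 0.002
grip_force: 0.0
t: 2.98
ee_pos: [608.1, -105.8, 231.1]
tcp_rot: [-0.261, 0.965, 0.0, -0.0]
ft_force: [-0.4, -0.2, -0.3]
width: 0.0
grip_force: 0.0
[ 0.00827636  0.41084331  0.14477209  1.69567096 -0.06773623  1.04030579
  2.27394977] [[-8.63981848e-01 -5.03522879e-01 -2.75968307e-04]
 [-5.03522926e-01  8.63981483e-01  8.12324886e-04]
 [-1.70592658e-04  8.40790326e-04 -9.99999632e-01]]
[ 0.01  -0.228  1.194]
```

```bash
python3 -m jog '[1,0.01,-0.23,0,0,0,0, 1,0.01,-0.23,0,0,0,0, 1,0.01,-0.23,0.4,0,0,0, 1,0.01,-0.23,0.7,0,0,0, 1,0.01,-0.23,0.9,0,0,0, 1,0.01,-0.23,0.9,0,0,0]' 
python3 -m jog '[1,0,0,0.15,0,0,0, 1,0,0,0.29,0,0,0, 1,0,0,0.29,0,0,0]'
python3 - <<'E'
from h import *
a,b=env.capture('top'),env.capture('side')
f=lambda i,y,x,h,w_:cv2.resize(i[y:y+h,x:x+w_],(400,400),interpolation=cv2.INTER_CUBIC)
cv2.imwrite('pics/c1.png',np.hstack([f(a,140,250,140,140),f(b,200,190,140,140)]))
E
```

```text
t: 3.72
ee_pos: [622.1, -136.5, 93.7]
tcp_rot: [-0.261, 0.965, 0.001, -0.003]
ft_force: [-0.1, 0.8, -0.2]
width: 0.002
grip_force: 0.0
t: 4.1
ee_pos: [623.3, -137.6, 51.9]
tcp_rot: [-0.261, 0.965, 0.001, -0.001]
ft_force: [-0.8, -0.4, -0.5]
width: -0.0
grip_force: 0.0
```

View pics/c1.png

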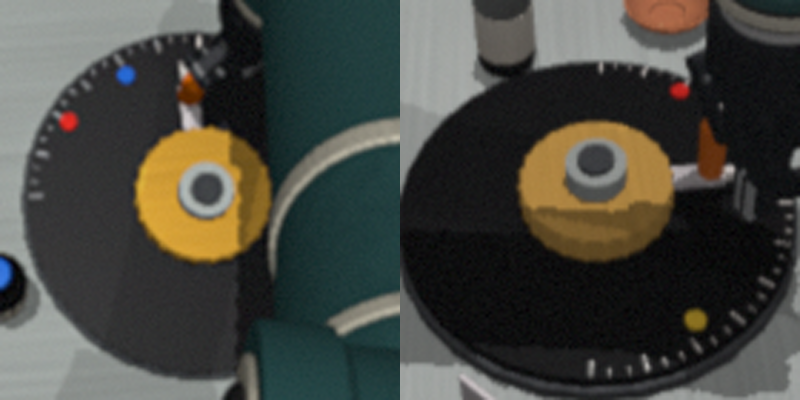

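The fingertips are beside the post on its −y side. I'll push slowly along the arc to about 42° and look again.

```bash
python3 -m jog '[1,-0.005,0.06,0,0,0,0, 1,-0.01,0.1,0,0,0,0, 1,-0.01,0.14,0,0,0,0, 1,-0.01,0.18,0,0,0,0, 1,-0.02,0.21,0,0,0,0, 1,-0.03,0.24,0,0,0,0, 1,-0.036,0.275,0,0,0,0, 1,-0.042,0.305,0,0,0,0, 1,-0.047,0.335,0,0,0,0, 1,-0.052,0.362,0,0,0,0, 1,-0.053,0.39,0,0,0,0, 1,-0.053,0.42,0,0,0,0, 1,-0.053,0.45,0,0,0,0, 1,-0.05,0.47,0,0,0,0, 1,-0.048,0.49,0,0,0,0, 1,-0.044,0.512,0,0,0,0, 1,-0.044,0.512,0,0,0,0]'
python3 - <<'E'
from h import *
a,b=env.capture('top'),env.capture('side')
cv2.imwrite('pics/a2.png',a);cv2.imwrite('pics/b2.png',b)
f=lambda i,y,x,h,w_:cv2.resize(i[y:y+h,x:x+w_],(400,400),interpolation=cv2.INTER_CUBIC)
cv2.imwrite('pics/c2.png',np.hstack([f(a,150,255,80,80),f(b,210,240,80,80)]))
E
```

```text
t: 6.32
ee_pos: [590.6, -68.1, 52.7]
tcp_rot: [-0.261, 0.965, 0.0, -0.0]
ft_force: [-0.0, 0.3, -0.2]
width: 0.004
grip_force: 0.1
```

View pics/c2.png

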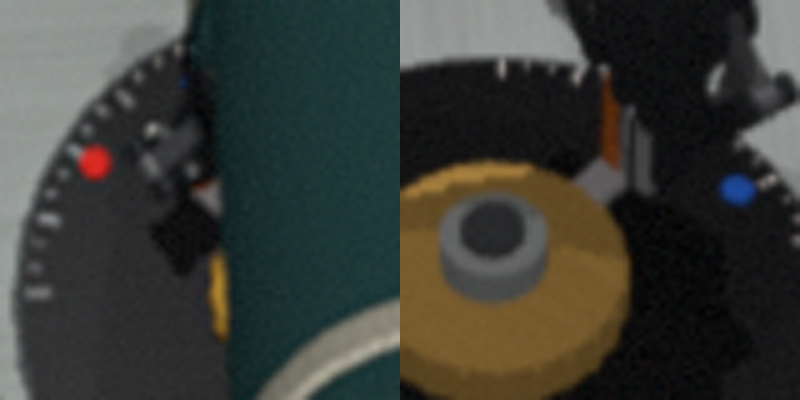

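```bash
python3 -m jog '[1,0,-0.15,0,0,0,0, 1,0,-0.35,0,0,0,0, 1,0,-0.7,-0.3,0,0,0, 1,0.2,-1,-0.6,0,0,0, 1,0.4,-1,-0.6,0,0,0, 1,0.4,-1,-0.6,0,0,0]'
cat > look.py <<'E'
import sys
from h import *
a,b=env.capture('top'),env.capture('side'); t=sys.argv[1]
cv2.imwrite(f'pics/a{t}.png',a);cv2.imwrite(f'pics/b{t}.png',b)
f=lambda i,y,x,h,w_:cv2.resize(i[y:y+h,x:x+w_],(400,400),interpolation=cv2.INTER_CUBIC)
cv2.imwrite(f'pics/c{t}.png',np.hstack([f(a,150,255,80,80),f(b,210,240,80,80)]))
s=env.read_state();print(s['ee_pos'],s['t'])
E
python3 look.py 3
```

```text
t: 7.18
ee_pos: [613.2, -234.7, 144.1]
tcp_rot: [-0.257, 0.966, -0.002, -0.0]
ft_force: [0.1, 0.1, 0.1]
width: -0.002
grip_force: 0.0
[ 614.91189129 -229.45048708  142.71858446] 7.275
```

View pics/c3.png

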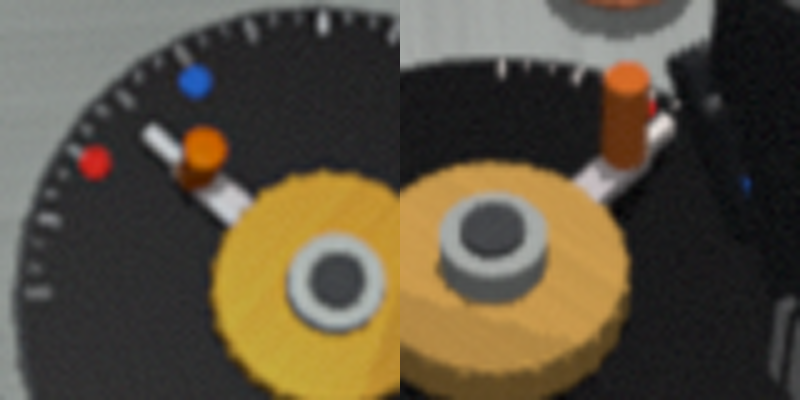

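```bash
cat > fit.py <<'E'
import sys
from h import *
from scipy.optimize import least_squares
def proj(n,p):
    c=env.get_calibration(n); q=R.from_quat(c['attitude']).inv().apply(np.array(p)-c['origin']); return np.array([c['cx']-c['fx']*q[0]/q[2],c['cy']+c['fy']*q[1]/q[2]])
# name: cam,(crop x,y) 
def fit(obs):
    def pos(k,x):
        c=x[:2]; a=x[2]; u=np.array([np.cos(a),np.sin(a)])
        if k=='stub': return [*c,64]
        if k=='post': return [*(c+76*u),85]
        if k=='tip': return [*(c+104*u),36]
        if k=='red': return [x[3],x[4],22]
    def px(n,q): o=(255,150) if n=='top' else (240,210); return (np.array(q)+.5)/5-.5+o
    def res(x): return np.concatenate([proj(n,pos(k,x))+(x[5:7] if n=='top' else x[7:9])-px(n,q) for n,k,q in obs]+[x[5:9]*.5])
    s=least_squares(res,[524,-97,.8,593,-4,0,0,0,0]); x=s.x
    print('c',x[:2].round(1),'lever',np.degrees(x[2]).round(2),'red',np.degrees(np.arctan2(x[4]+0-x[1],x[3]-x[0])).round(2),'r',np.hypot(x[3]-x[0],x[4]-x[1]).round(1),'off',x[5:].round(2)); print((s.fun[:-4]).round(2))
    return x
E
python3 - <<'E'
from fit import *
x=fit([('top','stub',(337,280)),('side','stub',(91,209)),('top','post',(206,148)),('side','post',(227,76)),('top','tip',(149,130)),('side','tip',(268,123)),
('top','red',(95,162)),('side','red',((287.5-240+.5)*5-.5,(231.1-210+.5)*5-.5))])
E
```

```text
c [525.9 -95.2] lever 41.86 red 53.64 r 115.0 off [ 0.9   0.19  0.06 -0.15]
[-0.52  0.35 -0.51  1.84 -0.26 -0.29  0.12 -0.88  0.13 -0.05  0.43 -0.37
  0.42 -0.06 -0.06 -0.55]
```

The picture shows the lever pointing between blue and red; the fit gives 41.9° for the lever and 53.6° for red. About 11.8° remains, so I push on to about 53°.

```bash
python3 -m jog '[1,-0.2,0.2,0,0,0,0, 1,-0.4,0.5,0.1,0,0,0, 1,-0.4,0.65,0.4,0,0,0, 1,-0.4,0.7,0.6,0,0,0, 1,-0.4,0.8,0.6,0,0,0, 1,-0.4,0.8,0.6,0,0,0]' 
python3 -m jog '[1,0,0.08,0,0,0,0, 1,0,0.14,0,0,0,0, 1,0,0.18,0,0,0,0, 1,0.002,0.2,0,0,0,0, 1,0.007,0.22,0,0,0,0, 1,0.013,0.24,0,0,0,0, 1,0.018,0.26,0,0,0,0, 1,0.023,0.275,0,0,0,0, 1,0.027,0.286,0,0,0,0, 1,0.029,0.293,0,0,0,0, 1,0.029,0.293,0,0,0,0, 1,0.029,0.293,0,0,0,0]' 
python3 -m jog '[1,0,-0.1,0,0,0,0, 1,0,-0.35,0,0,0,0, 1,0,-0.7,-0.3,0,0,0, 1,0.2,-1,-0.6,0,0,0, 1,0.4,-1,-0.6,0,0,0, 1,0.4,-1,-0.6,0,0,0]' 
python3 look.py 4
```

```text
t: 8.02
ee_pos: [606.7, -92.4, 53.4]
tcp_rot: [-0.263, 0.965, 0.0, 0.0]
ft_force: [1.0, -0.1, -0.3]
width: 0.001
grip_force: 0.0
t: 9.52
ee_pos: [580.1, -58.6, 52.7]
tcp_rot: [-0.261, 0.965, 0.0, -0.0]
ft_force: [0.5, -0.5, 0.6]
width: -0.002
grip_force: 0.4
t: 10.28
ee_pos: [602.1, -223.8, 143.8]
tcp_rot: [-0.258, 0.966, -0.001, -0.0]
ft_force: [-0.4, 0.3, -0.5]
width: -0.001
grip_force: 0.0
[ 603.92924681 -218.93624069  142.58223027] 10.375
```

View pics/c4.png

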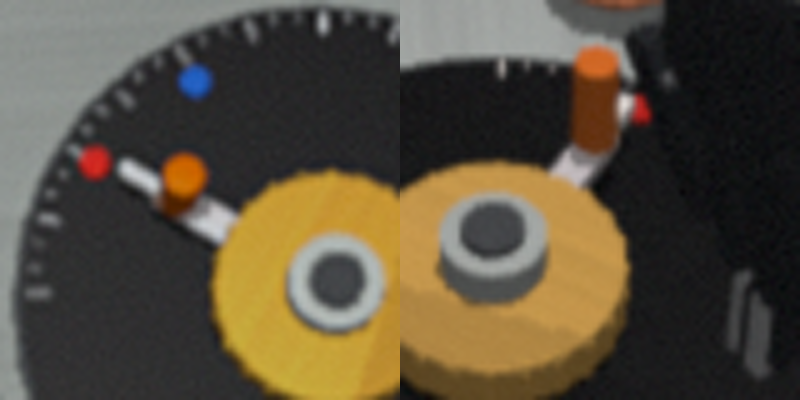

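Run:
```python
from fit import *
red=[('top','red',(95,162)),('side','red',(239.5,107.5))]
x=fit([('top','stub',(337,280)),('side','stub',(91,209)),('top','post',(185,174)),('side','post',(196,60)),('top','tip',(122,165)),('side','tip',(230,103))]+red)
# white lever centre line in top view, and where red's centre would appear at z=37
a=cv2.imread('pics/a4.png'); h=cv2.cvtColor(a,cv2.COLOR_BGR2HSV)
m=((h[...,1]<60)&(h[...,2]>110)); 
P=[]
for (x0,y0,x1,y1) in [(115,155,163,200),(188,195,245,245)]:
    k=np.zeros(m.shape,bool); k[150+y0//5:150+y1//5,255+x0//5:255+x1//5]=1; v,u=np.nonzero(m&k); wt=h[v,u,2].astype(float)-60
    c=[(u*wt).sum()/wt.sum(),(v*wt).sum()/wt.sum()]; P.append(w('top',c,38)); print(c,len(u))
d=P[0]-P[1]; print('line ang',np.degrees(np.arctan2(d[1],d[0])),P)
rr=w('top',((95+.5)/5-.5+255,(162.5)/5-.5+150),22); e=rr-P[1]; print('red from line mm',(d[0]*e[1]-d[1]*e[0])/np.hypot(d[0],d[1]),rr)
```

```text
c [525.9 -95.3] lever 52.72 red 53.74 r 115.2 off [ 0.95  0.2   0.09 -0.05]
[-0.42  0.34 -0.45  2.   -0.23 -0.18  0.31 -0.86  0.02 -0.16  0.17 -0.62
  0.39 -0.05 -0.04 -0.51]
[np.float64(282.5453517942922), np.float64(184.8290477536027)] 33
[np.float64(297.2343776460627), np.float64(193.897883149873)] 55
line ang 53.34415939904431 [array([582.02092827, -21.60421614,  38.        ]), array([559.82774424, -51.42659822,  38.        ])]
red from line mm 1.620024241263433 [593.39780001  -3.602819    22.        ]
```

Pointer and red nearly coincide; the estimate is 0.5–1° short. A wrist view will settle it.

Run:
```python
from h import *
c=env.get_calibration('wrist');print(c)
s=env.read_state();r=R.from_quat(s['tcp_rot']);H=c['hand_eye']
o=s['ee_pos']+r.apply(H[:3,3]);M=r.as_matrix()@H[:3,:3];print('cam',o,'look',-M[:,2])
for p in [(593,-4,22),(525,-96,64),(588,-12,36)]:
    q=M.T@(np.array(p)-o);print(c['cx']-c['fx']*q[0]/q[2],c['cy']+c['fy']*q[1]/q[2])
```

```text
{'fx': 282.85236243398083, 'fy': 282.85236243398083, 'cx': 254.59542926870733, 'cy': 191.27371757476666, 'hand_eye': array([[ 3.19797349e-04,  9.58617632e-01,  2.84696562e-01,
         7.25808616e+01],
       [ 9.99999938e-01, -3.48514523e-04,  5.02107832e-05,
        -1.03019007e+00],
       [ 1.47353829e-04,  2.84696529e-01, -9.58617684e-01,
        -1.43123656e+02],
       [ 0.00000000e+00,  0.00000000e+00,  0.00000000e+00,
         1.00000000e+00]])}
cam [ 541.77699914 -256.44535986  285.70311495] look [ 0.24572     0.14383802 -0.95860957]
434.7578503892829 274.8827922840852
434.14729402596197 191.77785206805294
440.3753577158351 275.5300991251211
```

```bash
python3 -m jog '[1,0,0.4,-0.2,0,0,0, 1,0,0.8,-0.2,0,0,0, 1,0,0.8,-0.2,0,0,0, 1,0,0.8,-0.2,0,0,0, 1,0,0.8,-0.2,0,0,0]'
cat > wl.py <<'E'
import sys
from h import *
s=env.read_state(); im=env.capture('wrist'); t=sys.argv[1]
np.savez(f'w{t}.npz',p=s['ee_pos'],q=s['tcp_rot']); cv2.imwrite(f'pics/w{t}.png',im)
cv2.imwrite(f'pics/wv{t}.png',cv2.resize(im,(800,600),interpolation=cv2.INTER_CUBIC))
E
python3 wl.py 1
```

```text
t: 11.0
ee_pos: [544.3, -115.7, 172.5]
tcp_rot: [-0.261, 0.965, -0.0, -0.0]
ft_force: [0.5, -0.4, -0.3]
width: 0.001
grip_force: 0.0
```

View pics/wv1.png

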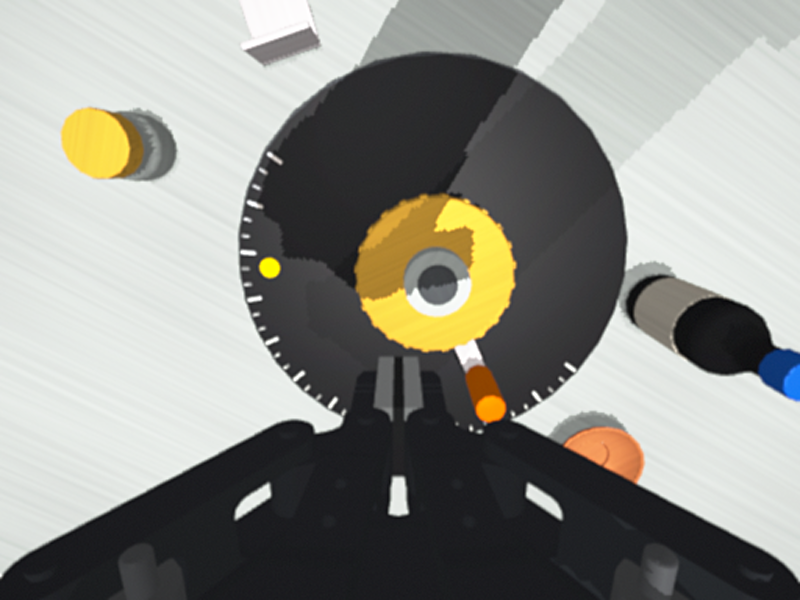

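The post hides the pointer tip and the red mark from here. I'll move the camera above red.

```bash
python3 -m jog '[1,-0.4,0.2,0,0,0,0, 1,-0.8,0.4,0,0,0,0, 1,-1,0.48,0,0,0,0, 1,-1,0.48,0,0,0,0, 1,-1,0.48,0,0,0,0]' 
python3 wl.py 2
```

```text
t: 11.68
ee_pos: [636.6, 21.3, 172.1]
tcp_rot: [-0.26, 0.965, -0.0, -0.001]
ft_force: [0.7, -0.3, -0.0]
width: 0.002
grip_force: 0.0
```

View pics/wv2.png

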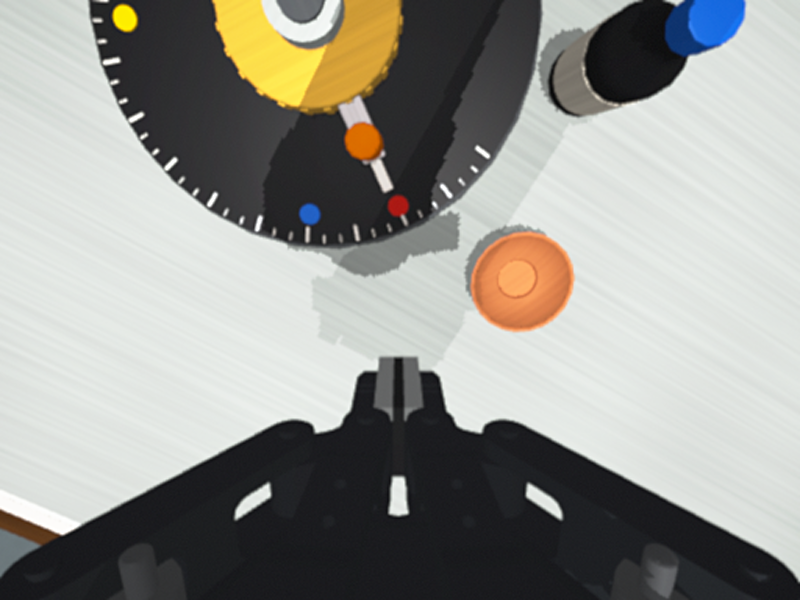

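```bash
cat > wm.py <<'E'
import sys
from h import *
def meas(t):
    im=cv2.imread(f'pics/w{t}.png');d=np.load(f'w{t}.npz');c=env.get_calibration('wrist');H=c['hand_eye'];r=R.from_quat(d['q'])
    o=d['p']+r.apply(H[:3,3]);M=r.as_matrix()@H[:3,:3]
    def W(uv,z):
        k=M@np.array([(uv[0]-c['cx'])/c['fx'],-(uv[1]-c['cy'])/c['fy'],-1]);return (o+k*(z-o[2])/k[2])[:2]
    h=cv2.cvtColor(im,cv2.COLOR_BGR2HSV)
    def ctr(m,b):
        k=np.zeros(m.shape,bool);k[b[1]:b[3],b[0]:b[2]]=1;v,u=np.nonzero(m&k);return np.array([u.mean(),v.mean()]),np.c_[u,v]
    red,rp=ctr(((h[...,0]<8)|(h[...,0]>172))&(h[...,1]>130)&(h[...,2]>70),(245,122,266,142))
    wh=(h[...,1]<70)&(h[...,2]>115)
    tip,tp=ctr(wh,(232,104,256,125)); arm,ap=ctr(wh,(215,62,240,80))
    print(len(rp),len(tp),len(ap),red,tip,arm)
    rw=W(red,22)
    T=np.array([W(p,37) for p in tp]);vx,vy,x0,y0=cv2.fitLine(T.astype('f4'),cv2.DIST_L2,0,.01,.01).ravel();print('pointer axis',np.degrees(np.arctan2(vy,vx))%180,'tip extent',T.min(0),T.max(0))
    tw,aw=W(tip,37),W(arm,40)
    d2=tw-aw;e=rw-aw;print('red',rw,'tip',tw,'arm',aw,'ang',np.degrees(np.arctan2(d2[1],d2[0])),'short mm',(d2[0]*e[1]-d2[1]*e[0])/np.hypot(*d2))
    # centre from the red ring mask / stub-free: two known centres
    yl=(h[...,0]>18)&(h[...,0]<32)&(h[...,1]>120);_,yp=ctr(yl,(135,0,262,73))
    hull=cv2.convexHull(yp.astype(np.int32))[:,0,:];Q=np.array([W(p,44) for p in hull if p[1]>6])
    from scipy.optimize import least_squares
    s=least_squares(lambda x:np.hypot(*(Q-x).T)-52,[524,-97],loss='soft_l1').x
    f=lambda p:np.degrees(np.arctan2(*(p-s)[::-1])); print('c',s,'red',f(rw),np.hypot(*(rw-s)),'tip',f(tw),'arm',f(aw))
meas(sys.argv[1])
E
python3 wm.py 2
```

```text
159 152 247 [254.3836478  131.16981132] [243.99342105 112.32894737] [226.48987854  71.29554656]
pointer axis 59.202362 tip extent [576.70788558 -35.31687437] [590.53736453 -13.38780333]
red [594.47679993  -4.76084129] tip [583.27123142 -22.6559365 ] arm [560.11943685 -53.84078511] ang 53.40961415172816 short mm 1.6699429147866995
c [527.50635298 -98.67052939] red 54.505937707010276 115.34327151763993 tip 53.73594700877184 arm 53.96457451722028
```

Three independent estimates say the lever is 0.7–1.0° short, about 1 mm at the post. I'll nudge it that much.

```bash
python3 -m jog '[1,0.3,-0.3,0,0,0,0, 1,0.6,-0.6,0,0,0,0, 1,0.6,-0.6,0,0,0,0, 1,0.6,-0.6,0.3,0,0,0, 1,0.6,-0.6,0.6,0,0,0, 1,0.6,-0.6,0.8,0,0,0, 1,0.6,-0.6,0.8,0,0,0]' 
python3 -m jog '[1,0,0.1,0,0,0,0, 1,0,0.2,0,0,0,0, 1,0,0.26,0,0,0,0, 1,0,0.29,0,0,0,0, 1,0,0.305,0,0,0,0, 1,0,0.314,0,0,0,0, 1,0,0.319,0,0,0,0, 1,0,0.323,0,0,0,0, 1,0,0.325,0,0,0,0, 1,0,0.3265,0,0,0,0, 1,0,0.3265,0,0,0,0, 1,0,0.3265,0,0,0,0, 1,0,0.3265,0,0,0,0]' 
python3 -m jog '[1,0,-0.1,0,0,0,0, 1,0,-0.32,0,0,0,0, 1,0,-0.32,-0.3,0,0,0, 1,0,-0.32,-0.6,0,0,0, 1,0,-0.32,-0.8,0,0,0, 1,-0.3,0,-0.8,0,0,0, 1,-0.6,0.28,-0.8,0,0,0, 1,-0.6,0.28,-0.8,0,0,0, 1,-0.6,0.28,-0.8,0,0,0, 1,-0.6,0.28,-0.8,0,0,0]' 
python3 wl.py 3; python3 wm.py 3
```

```text
t: 12.6
ee_pos: [602.2, -100.6, 50.6]
tcp_rot: [-0.261, 0.965, 0.001, -0.002]
ft_force: [-0.0, -0.5, 0.0]
width: -0.001
grip_force: 0.0
t: 14.22
ee_pos: [579.7, -58.1, 52.7]
tcp_rot: [-0.261, 0.965, -0.0, -0.0]
ft_force: [0.5, -1.8, -0.9]
width: 0.001
grip_force: 1.0
t: 15.48
ee_pos: [636.3, 21.5, 172.8]
tcp_rot: [-0.26, 0.966, -0.0, -0.0]
ft_force: [0.1, -0.0, 0.2]
width: 0.001
grip_force: 0.0
156 150 244 [253.98717949 131.30769231] [244.51333333 112.15333333] [226.64344262  71.19262295]
pointer axis 60.093163 tip extent [576.01475053 -35.07834608] [589.8775062  -13.10577882]
red [594.65896233  -4.74738785] tip [582.68245433 -22.04340072] arm [559.68350368 -53.53648561] ang 53.8598772818639 short mm 0.5285781618148946
c [527.30713   -98.6553739] red 54.35149631372537 115.56374501932476 tip 54.14050349452064 arm 54.33756661378438
```

View pics/wv3.png

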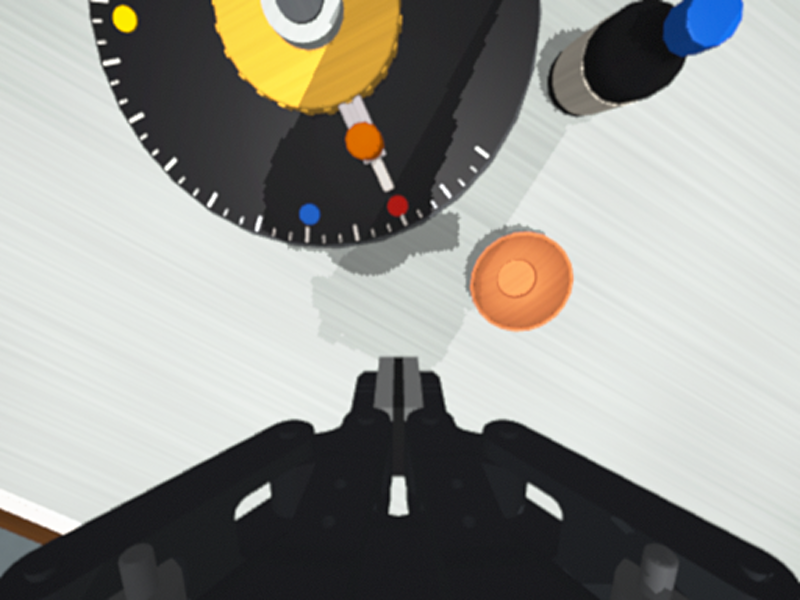

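The wrist view shows the pointer, with its tip at (389,189), in line with the centre of red at (398,205). The remaining error is about 0.2–0.5 mm, the bystanders are undisturbed, and the arm is clear. I'm handing it in.

```bash
python3 -c "
from plant import env
print(env.sign_off())"
```

```text
the job is handed in; nothing more can be done
None
```

I pushed the lever round with the backs of the shut fingers until the white pointer lined up with the middle of the red mark, within about 0.5 mm as I measured it. I then backed the arm clear, left the bystanders alone, and handed the job in; no verdict came back.

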